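# Reorder an empty drawer: post its tag and send the order

### The arm

A 6-joint arm with a two-finger parallel gripper is mounted at the origin on the work surface. World frame = base frame: x ahead of the robot, y to its left, z up, the work surface at z = 0. Lengths are in m, angles in rad, forces in N, time in s.
With the tool pointing down it reaches from about 0.3 to 0.775 m from the base axis. Payload 14.6 kg.
Tool frame: the origin (TCP) lies at the very end of the fingers, on their centre line; the grasp point (between the pads) lies 19 mm behind it; y points along the fingers, z is the direction in which the jaws open and shut, and the axes are right-handed (so a half turn about y gives the same grasp; the last joint's range is limited). The gripper opens to 94 mm and grips with 3 to 60 N. Pads are 16 mm wide; open, the fingers measure 119 mm over their backs; the gripper's body (75 mm by 177 mm) begins 78 mm behind the grasp point.
Start: joints at [-1.3, 0.3, 1.521, -0, 1.321, -0.067], TCP at [0.182, -0.519, 0.205] pointing down, gripper open.
Joint ranges: [-3.03, 3.03], [-0.79, 2.21], [0.23, 2.52], [-1.04, 4.18], [0, 3.07], [-2.55, 2.55]. Speed limits (rad/s): [2.22, 2.22, 2.57, 3.14, 3.14, 3.14].

### API

Orientations are given as [roll, pitch, yaw] about the fixed x, y, z axes, in that order (R = Rz(yaw) Ry(pitch) Rx(roll)).
In Python, from bench import get_obs, capture, camera_model, hand_in gives the robot as it stands. The module is installed in compiled form; this text tells all that it offers.
- The arm moves only by the tool drive_tool, never from a script. Its argument "targets" is text: rows parted by semicolons, each of 4 numbers parted by spaces: the shift along the tool's x, y, z in mm, then the turn about the tool's y in rad. In form: dx dy dz roll; .... A call has 1 to 12 rows; each row shifts and turns the commanded pose from where the row before left it, along the tool's axes as they then stand; what a row does not reach is not made up. A row lasts 1/8 s, in which the tool goes at most 62.5 mm and 10.7 degrees, less where a joint would pass 70% of its speed; a pose out of reach is approached as far as the arm can. A call is refused whole if a number of a shift passes 62.5 or a number of a turn 0.188, either way. A call with a gripper value outside its range is refused whole. "hand" is the opening, from -1 (shut) to 1 (fully open), set as the call begins (left out, the last holds). The fingers move at their own pace and stop on an object; "squeeze" is the grip in N (left out, the last holds). Time passes only in rows, so rows that do not move let the fingers close. It gives the time, the measured TCP pose, the force and the opening at its end, in the units of the state.
- get_obs(): the state, without advancing time (a new reading comes with each control period).
- capture(name): name is "side" or "top"; returns the picture (420x560x3 uint8, blue, green, red); there is no depth.
- camera_model(name): a dict with "vertical_fov" (degrees; the focal length in pixels is half the picture's height over the tangent of half this angle, whatever the lens; pixels are square), "cx", "cy" (the principal point, pixels), "rvec" (rotation vector, rad) and "tvec" (3), from world to camera coordinates, as OpenCV has them. Camera axes: x right, y down, z forward; pixel columns grow to the right and rows downward; lengths in m; the calibration is good to about 2 mm. A picture is of the moment at which its call begins. camera_model takes no time and is no camera call.
- hand_in(): hands the job in, once; it reports no verdict.
The state is a dict: "time_s": time; "q": joint angles; "joint_velocities": joint speeds; "effort": joint torques, N m; "eef_pos": TCP position; "tool_rot": TCP orientation; "force": force on the tool from outside, world axes, zero at the start; "moment": the same for the moment, N m; "gripper_width": opening from 0.0 (shut) to 1.0 (fully open).
Only numpy, scipy, OpenCV 4.12 (cv2) and the standard library are available. Lean on these libraries where they do the work, as an engineer would, in place of code of your own. Each camera call takes 0.05 s, during which the arm holds its last target.

### The job

The drawer that stands ajar has run out of parts. Pull it open, take out the reorder tag lying in it, push the tag right through the slot of the order box until it drops inside, then press the wide order key on top of the box until it clicks and let it spring back. Leave the drawer fully shut again, and leave the small round reset key, the other drawer and the things standing about alone.

Things in the scene. Friction and masses are not known exactly. Their poses are not given: they have to be found in the camera images.
- empty_unit: the drawer unit with the empty drawer: a grey plastic shell, fixed to the bench, 180 mm deep (its x), 160 wide (its y), 72 high. Origin: centre of its underside; its front, where the drawer comes out, faces its -x
- empty_drawer (a joint): the clear plastic drawer of that unit: 0 = shut (its front plate then stands against the shell, 90 to 96 mm in front of the unit's origin), grows in m as it slides out along the unit's -x, stop at 0.140. It starts ajar, 0.012 to 0.025. Stays where it is left; about 1 N of friction. Inside 140 mm wide, walls 49 mm high and 3 mm thick; the top of its floor is 9 mm above the bench
- empty_drawer_pull (a point): centre of that drawer's pull: a level bar along the unit's y, 70 mm long, 10 mm thick (unit's x), 14 mm high, standing 30 mm clear of the drawer's front plate on a web at each end (webs 7 mm thick, 56 mm free between them). The point lies 55 mm above the bench, and 131 mm plus the joint value in front (-x) of the unit's origin
- tag: the reorder tag: a stiff grey plastic plate 84 mm (its x) by 42 mm (its y) by 10 mm, corners rounded to 7 mm, 30 to 60 g, with a paper label on each face, lying flat in the empty drawer with its x within 0.3 rad of the unit's x. Origin: centre of its underside. Either end may go first and either face up
- order_box: the order box: a grey sheet-steel drop box fixed to the bench, 170 mm deep (its x), 150 wide (its y), 135 high, hollow, walls 3 mm. Origin: centre of its underside; its front with the slot faces its -x. A flat steel feed tongue, 30 mm wide (narrower than the tag), its top 100 mm above the bench, sticks out level for 72 mm in front of the slot and then turns down
- slot_mouth (a point): middle of the slot's sill, on the outer face of the box's front, level with the tongue's top. Slot 46 mm wide (box y), sides 12 mm deep, open from 1 mm below to 14 mm above this point; its upper edge is set back 9 mm. Go in along the box's +x. A plate over half way in tips over the sill and slides down a steep open chute into the box
- order_key (a joint): the wide order key on top of the box (44 mm along the box's y by 26 mm): 0 = up, 0.005 = fully down; it springs back. 2 N to start it, 5 N fully down; it clicks at 0.004
- order_key_top (a point): centre of the top of the order key, 148 mm above the bench when up, pressed straight down
- reset_key (a joint): the small round reset key (14 mm across) on top of the box, 72 mm from the order key: 0 = up. Not to be pressed
- reset_key_top (a point): centre of the top of the reset key, 145 mm above the bench
- stock_unit: the other drawer unit, the same size and make as the first, beside it (on either side); its drawer is shut and full of bearings. Origin: centre of its underside; its front faces its -x
- stock_drawer (a joint): the drawer of the other unit: 0 = shut; to be left shut
- oil_filter: a black oil filter canister, 72 mm across, 85 high, standing on top of the other drawer unit (its top then about 157 mm above the bench). Origin: centre of its underside
- carton: a cardboard carton 70 by 52 mm, 95 high, standing on the bench. Origin: centre of its underside
- wheel_bearing: a steel bearing ring 62 mm across, 18 high, lying on the bench. Origin: centre of its underside

How it is judged:
On the way, in this order (a step that is already met when the one before it is completed fails the run):
1. the drawer that stood ajar is pulled open, at least 60 mm (value of joint empty_drawer above 0.06 m), for 0.1 s.
2. the tag is lifted out of the drawer, its underside over 85 mm above the bench (height (world z) of tag above 0.085 m), for 0.1 s.
3. the tag has gone right through the slot and dropped inside the order box (x of tag in the frame of order_box between -0.083 and 0.083 m and y of tag in the frame of order_box between -0.073 and 0.073 m and z of tag in the frame of order_box below 0.055 m), for 0.1 s.
4. the order key is pressed until it clicks (4 mm of its 5 mm) (value of joint order_key above 0.004 m), for 0.02 s.
At the end, for the whole second after the job is handed in: The tag lies at rest inside the order box, its centre below 55 mm above the bench; the order key is up again (within 1 mm); the empty drawer is shut to within 6 mm and the other drawer is shut (all of step 3 and linear speed of tag below 0.02 m/s and value of joint order_key below 0.001 m and value of joint each of empty_drawer, stock_drawer below 0.006 m); the robot touches nothing.
It fails at once if the order key is pressed to its click before the tag is inside the box (value of joint order_key above 0.004 m and not (x of tag in the frame of order_box between -0.083 and 0.083 m and y of tag in the frame of order_box between -0.073 and 0.073 m and z of tag in the frame of order_box below 0.055 m)).
It fails at once if the reset key is pressed (2 mm or more) (value of joint reset_key above 0.002 m).
It fails at once if the other drawer is pulled open by 10 mm (value of joint stock_drawer above 0.01 m).
It fails at once if the oil filter, the carton or the bearing on the bench is moved by 20 mm (distance of any of oil_filter, carton, wheel_bearing from where it was at the start of the episode above 0.02 m).
It also fails if it takes over 64 s, if anything falls off the work surface, if the arm or the gripper's body presses on something with over 40 N, if the wrist force passes 120 N, or if a joint passes its speed limit or range.

## Working session

There is one attempt and no reset: what is moved stays moved. The work goes in short steps, Python scripts to look and compute and a tool call to move; the robot and the scene stay as the last step left them, time stands still between calls to the robot, and variables do not carry over. Pictures are saved under pics/ and viewed, and the job is handed in when it is done.

Besides the shell and the picture viewer there is one more tool, called after "Emit:" as name(argument=value, ...) on one line, values as JSON. drive_tool: Moves the arm, as the interface text tells. Its arguments: {"type":"object","properties":{"targets":{"type":"string"},"hand":{"type":"number"},"squeeze":{"type":"number"}},"required":["targets"]}

```bash
mkdir -p pics; ls; python3 - <<'E'
from bench import *
import cv2
for n in("side","top"):
    cv2.imwrite(f"pics/{n}0.png",capture(n)); print(n,camera_model(n))
print(get_obs())
E
```

```text
pics
side {'vertical_fov': 51.75077937964746, 'cx': 268.5716246344243, 'cy': 213.78496390272497, 'rvec': array([ 2.11135215, -0.25726771,  0.16164503]), 'tvec': array([-0.54931744,  0.16971316,  0.92105675])}
top {'vertical_fov': 51.245711066763405, 'cx': 280.3409492487039, 'cy': 210.95644482193123, 'rvec': array([ 2.19085444, -2.16873197,  0.05857865]), 'tvec': array([-0.00375632,  0.58210764,  1.15264351])}
{'time_s': 0.1, 'q': array([-1.29959340e+00,  3.00421515e-01,  1.52150785e+00, -1.08185127e-05,
        1.32070000e+00, -6.66044551e-02]), 'joint_velocities': array([ 0.00036674, -0.0031215 , -0.00222431, -0.00071494,  0.00156876,
       -0.00172897]), 'effort': array([ 1.97873094e-03, -5.32644510e+01, -3.53286195e+01,  7.09493179e-02,
        2.34949740e-02, -8.28738712e-05]), 'eef_pos': array([ 0.18221057, -0.51869493,  0.20494451]), 'tool_rot': array([-1.57183143e+00,  5.85424333e-05, -2.80378262e+00]), 'force': array([0.18540081, 0.89624146, 0.40516415]), 'moment': array([-0.034275  ,  0.01994516,  0.01821355]), 'gripper_width': 0.9985670033512616}
```

View pics/side0.png

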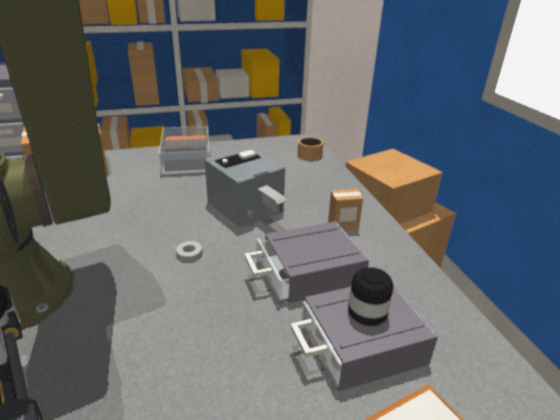

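View pics/top0.png

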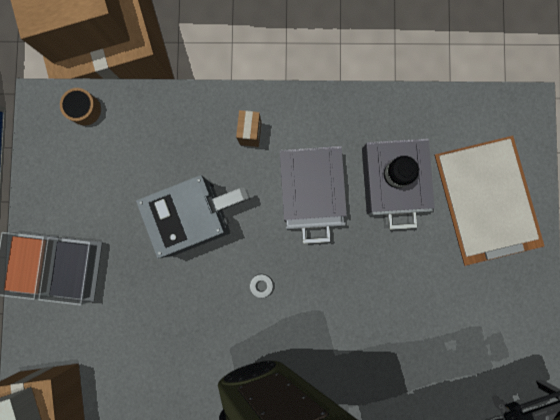

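```bash
cat > h.py <<'E'
import numpy as np, cv2
from bench import *
def K(n):
    m=camera_model(n); f=210/np.tan(np.radians(m["vertical_fov"])/2)
    return np.array([[f,0,m["cx"]],[0,f,m["cy"]],[0,0,1]]),cv2.Rodrigues(m["rvec"])[0],m["tvec"],m["rvec"]
def pt(n,u,v,z):
    k,R,t,_=K(n); d=R.T@np.linalg.inv(k)@[u,v,1]; c=-R.T@t
    return c+d*(z-c[2])/d[2]
def proj(n,p):
    k,R,t,r=K(n); return cv2.projectPoints(np.float64(p).reshape(-1,3),r,t,k,None)[0][:,0]
def crop(n,x0,y0,w,h,s,name,im=None):
    im=capture(n) if im is None else im
    c=cv2.resize(im[y0:y0+h,x0:x0+w],None,fx=s,fy=s,interpolation=cv2.INTER_CUBIC)
    cv2.imwrite("pics/"+name,c)
E
python3 - <<'E'
from h import *
im=cv2.imread("pics/top0.png")
crop("top",130,130,135,135,4.4,"a.png",im); crop("top",260,135,130,120,5,"b.png",im)
print(K("top")[0]); print(-K("top")[1].T@K("top")[2],-K("side")[1].T@K("side")[2])
E
```

```text
[[437.85549282   0.         280.34094925]
 [  0.         437.85549282 210.95644482]
 [  0.           0.           1.        ]]
[ 0.50243182 -0.01508415  1.18944744] [ 0.35251201 -0.80744772  0.63455591]
```

View pics/a.png

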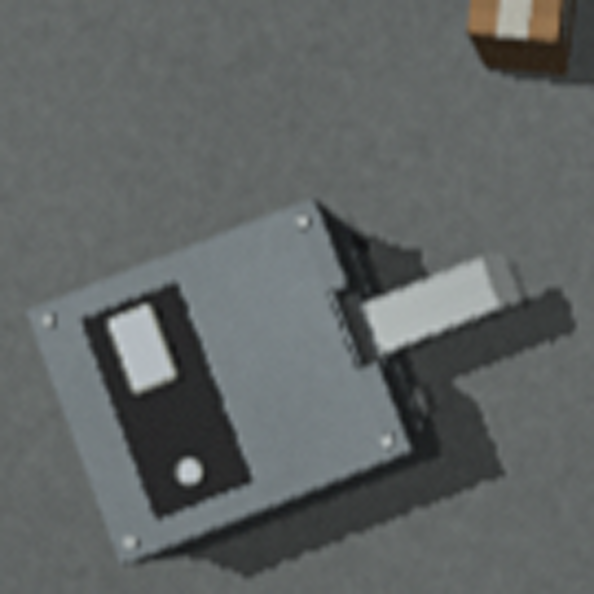

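View pics/b.png

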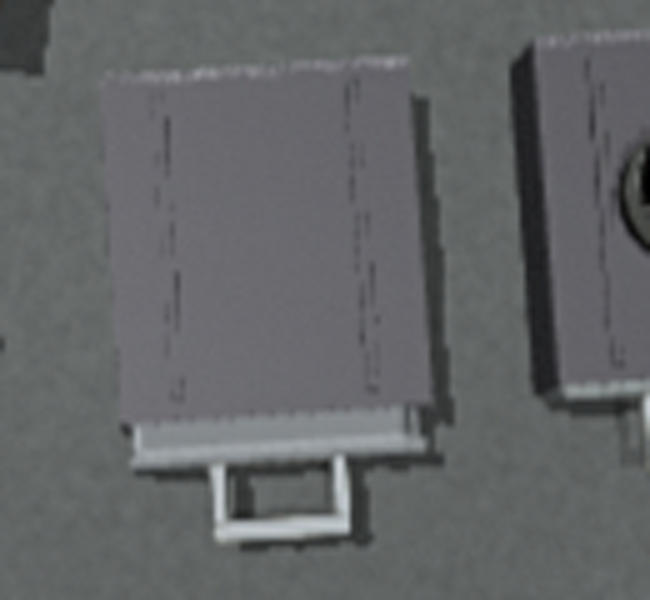

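```bash
python3 - <<'E'
from h import *
def P(l,s,ox,oy,z): return np.array([pt("top",(u+.5)/s-.5+ox,(v+.5)/s-.5+oy,z) for u,v in l])
np.set_printoptions(precision=4,suppress=True)
def show(name,p,a=None):
    e=np.diff(np.vstack([p,p[:1]]),axis=0)
    print(name,p.mean(0),"edges",np.linalg.norm(e,axis=1),"ang",np.arctan2(e[:,1],e[:,0]))
show("box",P([(30,312),(315,200),(410,455),(122,562)],4.4,130,130,.135))
t=P([(360,305),(380,353),(505,303),(485,258)],4.4,130,130,.1); show("tongue",t); print(t)
show("key",P([(107,322),(152,303),(178,375),(133,395)],4.4,130,130,.148))
print("reset",P([(189,471)],4.4,130,130,.145))
show("unit",P([(105,82),(408,62),(430,402),(122,425)],5,260,135,.072))
b=P([(217,522),(350,515),(350,530),(217,540)],5,260,135,.062);show("bar",b)
print(pt("top",261,286,.018),pt("top",248,130,.095))
E
```

```text
box [0.5589 0.2445 0.135 ] edges [0.1688 0.1509 0.1678 0.1474] ang [-1.1841 -2.7655  1.937   0.383 ]
tongue [0.6057 0.1325 0.1   ] edges [0.0298 0.0764 0.0282 0.076 ] ang [-2.7279 -1.179   0.4322  1.9419]
[[0.6052 0.1739 0.1   ]
 [0.5779 0.1619 0.1   ]
 [0.6071 0.0913 0.1   ]
 [0.6327 0.1031 0.1   ]]
key [0.5757 0.2837 0.148 ] edges [0.0265 0.042  0.0267 0.0425] ang [-1.1589 -2.7688  2.0011  0.3702]
reset [[0.5095 0.2572 0.145 ]]
unit [ 0.6514 -0.0812  0.072 ] edges [0.1566 0.1759 0.1576 0.1775] ang [-1.4964 -3.0767  1.6554  0.0595]
bar [ 0.5056 -0.0916  0.062 ] edges [0.0683 0.0077 0.0684 0.0092] ang [-1.5077 -3.1386  1.6564  0.0071]
[0.3822 0.0514 0.018 ] [0.7823 0.0854 0.095 ]
```

Emit:
drive_tool(targets="0 0 0 -0.1865;0 0 0 -0.1865;0 0 0 -0.1865;0 0 0 -0.1865;0 0 0 -0.1865;0 0 0 -0.1865;0 0 0 -0.1865;0 0 0 0", hand=-0.43, squeeze=30)

```text
time_s: 1.1
eef_pos: [0.1822, -0.5188, 0.2052]
tool_rot: [-1.571, 0.001, -1.499]
force: [0.0, -0.1, 0.3]
gripper_width: 0.287
```

Emit:
drive_tool(targets="-45 0 39 0;-45 0 39 0;-45 0 39 0;-45 0 39 0;-45 0 39 0;-45 0 39 0;-45 0 39 0;-45 0 39 0;-43 0 41 0;0 0 0 0;0 0 0 0")

```text
time_s: 2.48
eef_pos: [0.5048, -0.0916, 0.2052]
tool_rot: [-1.572, 0.0, -1.501]
force: [1.3, -0.3, -0.2]
gripper_width: 0.288
```

Emit:
drive_tool(targets="0 45 0 0;0 45 0 0;0 38 0 0;0 0 0 0;0 0 0 0")

```text
time_s: 3.1
eef_pos: [0.5057, -0.0922, 0.0791]
tool_rot: [-1.569, -0.001, -1.5]
force: [0.4, -0.4, 1.4]
gripper_width: 0.287
```

```bash
python3 - <<'E'
from h import *
crop("side",200,200,180,180,3.3,"c.png");crop("top",240,150,140,110,5,"c2.png")
print(get_obs()["eef_pos"])
E
```

```text
[ 0.50588227 -0.09195869  0.07927164]
```

View pics/c.png

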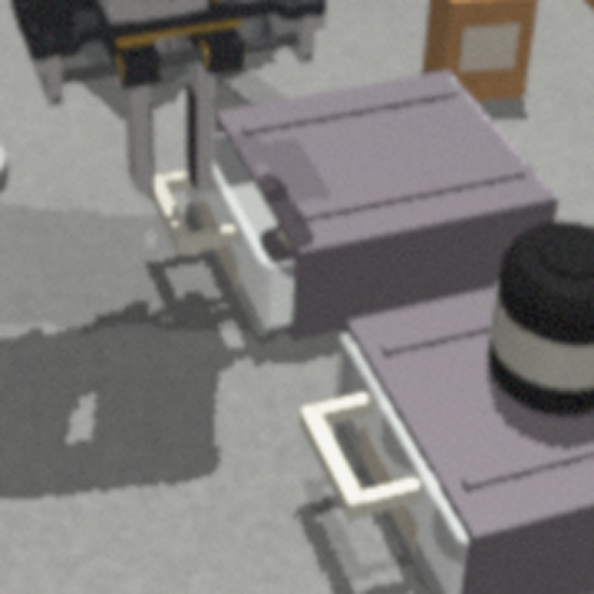

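View pics/c2.png

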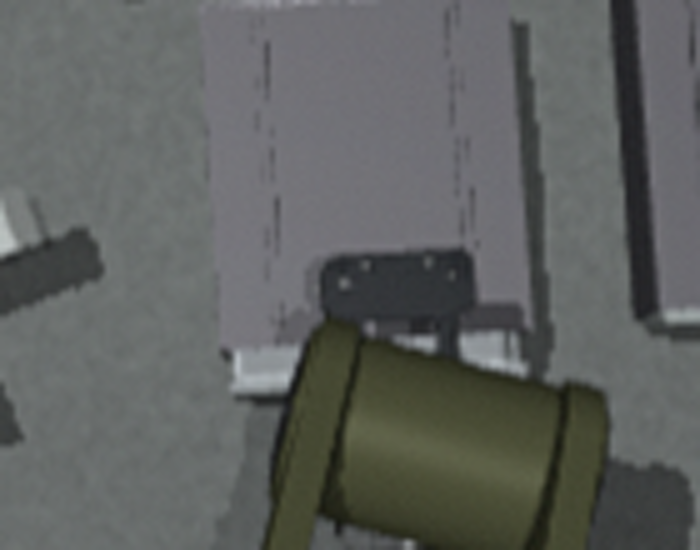

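Emit:
drive_tool(targets="0 13 0 0;0 13 0 0;0 12 0 0;0 0 0 0;0 0 0 0")

```text
time_s: 3.82
eef_pos: [0.5053, -0.0914, 0.0396]
tool_rot: [-1.571, -0.0, -1.498]
force: [-0.3, 0.5, 0.2]
gripper_width: 0.287
```

Emit:
drive_tool(targets="0 0 0 0;0 0 0 0;0 0 0 0;0 0 0 0;0 0 0 0", hand=-1)

```text
time_s: 4.45
eef_pos: [0.5053, -0.0914, 0.0397]
tool_rot: [-1.57, -0.0, -1.498]
force: [-0.8, 1.0, 4.4]
gripper_width: 0.103
```

Emit:
drive_tool(targets="0 0 -12 0;0 0 -20 0;0 0 -20 0;0 0 -20 0;0 0 -20 0;0 0 -20 0;0 0 -6 0;0 0 0 0;0 0 0 0")

```text
time_s: 5.58
eef_pos: [0.3876, -0.1003, 0.0397]
tool_rot: [-1.57, -0.001, -1.498]
force: [-1.1, -6.1, 5.5]
gripper_width: 0.103
```

Emit:
drive_tool(targets="0 0 0 0;0 0 0 0;0 0 0 0", hand=-0.43)

```text
time_s: 5.95
eef_pos: [0.3873, -0.0997, 0.0392]
tool_rot: [-1.571, 0.0, -1.498]
force: [-0.1, -0.3, 0.7]
gripper_width: 0.283
```

Emit:
drive_tool(targets="0 -30 0 0;0 -60 0 0;0 -60 0 0;-50 -10 0 0;-60 0 0 0;-60 0 0 0;-60 0 0 0;-40 0 0 0;0 0 0 0;0 0 0 0")

```text
time_s: 7.2
eef_pos: [0.3678, 0.169, 0.1993]
tool_rot: [-1.571, -0.0, -1.498]
force: [0.2, 0.4, -0.2]
gripper_width: 0.288
```

```bash
python3 - <<'E'
from h import *
im=capture("top");cv2.imwrite("pics/top1.png",im);crop("top",250,140,140,150,4,"d.png",im)
im=capture("side");cv2.imwrite("pics/side1.png",im);crop("side",170,190,200,140,4,"d2.png",im)
print(get_obs()["eef_pos"],get_obs()["q"])
E
```

```text
[0.36804308 0.16849663 0.1994232 ] [ 3.38833220e-01 -2.51000987e-02  1.90527770e+00 -6.30545067e-05
  1.26153014e+00  2.67672088e-01]
```

View pics/d.png

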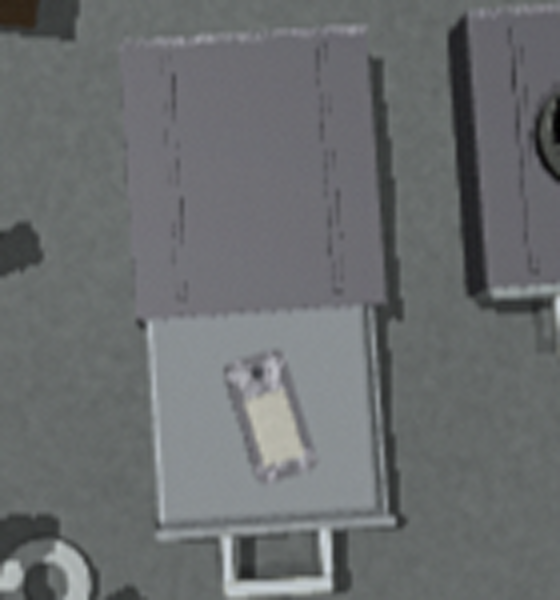

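View pics/d2.png

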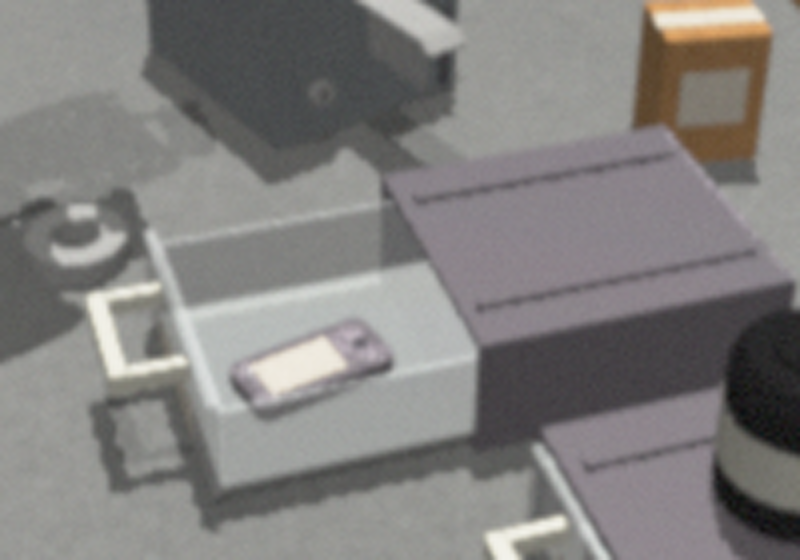

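```bash
python3 - <<'E'
from h import *
np.set_printoptions(precision=4,suppress=True)
im=cv2.imread("pics/top1.png")
r=im[222:266,292:340].astype(int)
bg=np.median(r.reshape(-1,3),axis=0);print(bg)
# g lowest => purple, or label: r>b
m=(((r[...,2]-r[...,1]>0)|(np.abs(r-bg).sum(2)>45))).astype(np.uint8)*255
m=cv2.morphologyEx(m,cv2.MORPH_CLOSE,np.ones((5,5)))
n,l,s,c=cv2.connectedComponentsWithStats(m);k=1+s[1:,4].argmax();m=(l==k).astype(np.uint8)*255
cv2.imwrite("pics/m.png",cv2.resize(m,None,fx=6,fy=6));print(s[k])
p=np.argwhere(m>0)[:,::-1]+[292,222]
W=np.array([pt("top",u,v,.019) for u,v in p])
(rc)=cv2.minAreaRect((W[:,:2]*1000).astype(np.float32));print(rc, cv2.boxPoints(rc))
c=W.mean(0);w,v=np.linalg.eigh(np.cov((W-c)[:,:2].T));print(c,v[:,1],np.arctan2(*v[::-1,1]),np.sqrt(12*w))
q=np.array([pt("top",(u+.5)/4-.5+250,(v+.5)/4-.5+140,.019) for u,v in [(223,365),(282,350),(316,465),(260,483)]])
print(q.mean(0),q)
# drawer walls z~.058
print([pt("top",(u+.5)/4-.5+250,(v+.5)/4-.5+140,.058) for u,v in [(155,525),(397,520),(278,590)]])
E
```

```text
[147. 144. 138.]
[ 14   5  23  34 503]
((495.86553955078125, -96.11688995361328), (83.65478515625, 43.264434814453125), 17.767587661743164) [[ 449.432   -88.2804]
 [ 462.6345 -129.4812]
 [ 542.2991 -103.9534]
 [ 529.0966  -62.7526]]
[ 0.496  -0.0962  0.019 ] [-0.9518 -0.3068] -2.8297424910279925 [0.0428 0.0824]
[ 0.4962 -0.0969  0.019 ] [[ 0.5295 -0.0652  0.019 ]
 [ 0.5399 -0.1045  0.019 ]
 [ 0.4638 -0.1274  0.019 ]
 [ 0.4515 -0.0903  0.019 ]]
[array([ 0.4256, -0.0207,  0.058 ]), array([ 0.4306, -0.1756,  0.058 ]), array([ 0.3853, -0.0997,  0.058 ])]
```

View pics/m.png

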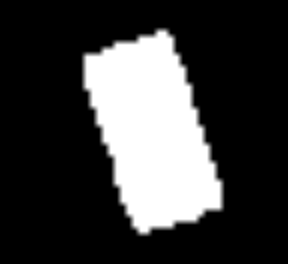

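Emit:
drive_tool(targets="0 0 0 0.1666;0 0 0 0.1666;0 0 0 0.1666;0 0 0 0.1666;0 0 0 0.1666;0 0 0 0.1666;0 0 0 0.1666;0 0 0 0.1666;0 0 0 0", hand=0.32)

```text
time_s: 8.43
eef_pos: [0.3681, 0.1686, 0.1995]
tool_rot: [-1.571, 0.0, -2.832]
force: [0.5, -0.2, 0.7]
gripper_width: 0.66
```

Emit:
drive_tool(targets="-3 0 48 0;-3 0 48 0;-3 0 49 0;-3 0 49 0;-3 0 49 0;-3 0 48 0;0 0 0 0;0 0 0 0")

```text
time_s: 9.43
eef_pos: [0.4736, -0.1022, 0.1993]
tool_rot: [-1.571, -0.0, -2.829]
force: [-0.7, -0.5, 0.5]
gripper_width: 0.66
```

Emit:
drive_tool(targets="0 45 0 0;0 45 0 0;0 45 0 0;0 30 0 0;0 10 0 0;0 7 0 0;0 5 0 0;0 0 0 0;0 0 0 0")

```text
time_s: 10.55
eef_pos: [0.4743, -0.1023, 0.013]
tool_rot: [-1.57, 0.001, -2.831]
force: [0.3, -0.5, -0.8]
gripper_width: 0.663
```

```bash
python3 - <<'E'
from h import *
crop("side",190,190,130,110,5,"e.png")
E
```

```text
(no output)
```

View pics/e.png

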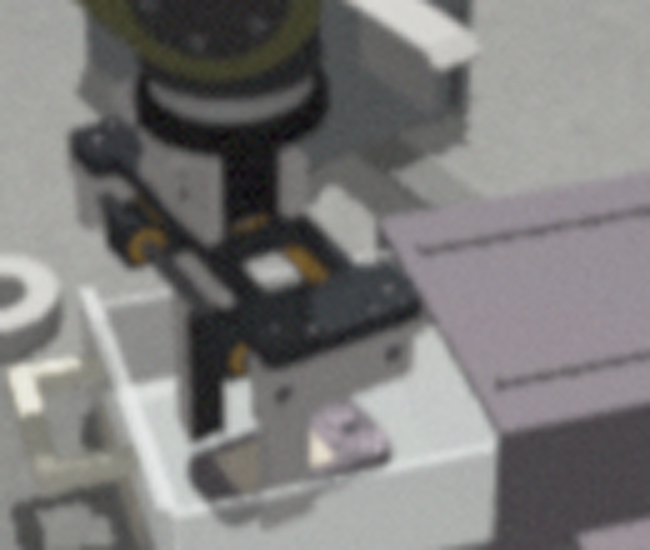

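Emit:
drive_tool(targets="0 1.5 0 0;0 0 0 0")

```text
time_s: 10.85
eef_pos: [0.4739, -0.1022, 0.0109]
tool_rot: [-1.571, -0.0, -2.831]
force: [0.9, -0.6, 0.2]
gripper_width: 0.66
```

Emit:
drive_tool(targets="0 0 0 0;0 0 0 0;0 0 0 0;0 0 0 0;0 0 0 0", hand=-1, squeeze=35)

```text
time_s: 11.48
eef_pos: [0.474, -0.1022, 0.011]
tool_rot: [-1.571, 0.0, -2.831]
force: [-0.5, -0.2, 0.2]
gripper_width: 0.44
```

Emit:
drive_tool(targets="0 -10 0 0;0 -30 0 0;0 -40 0 0;0 -50 0 0;0 -25 0 0;0 0 0 0;0 0 0 0")

```text
time_s: 12.35
eef_pos: [0.4735, -0.1021, 0.165]
tool_rot: [-1.572, -0.001, -2.831]
force: [0.5, 0.3, -1.3]
gripper_width: 0.44
```

Emit:
drive_tool(targets="0 0 0 -0.182;0 0 0 -0.182;0 0 0 -0.182;0 0 0 -0.182;0 0 0 -0.182;0 0 0 -0.182;0 0 0 -0.182;0 0 0 -0.182;0 0 0 -0.182;0 0 0 0")

```text
time_s: 13.6
eef_pos: [0.4735, -0.1021, 0.1648]
tool_rot: [-1.572, 0.001, -1.194]
force: [0.9, 0.2, -0.6]
gripper_width: 0.442
```

Emit:
drive_tool(targets="0 0 30 0;-10 0 40 0;-20 0 40 0;-25 0 40 0;-30 0 35 0;-30 0 23 0;0 0 0 0;0 0 0 0")

```text
time_s: 14.6
eef_pos: [0.6245, 0.0808, 0.1652]
tool_rot: [-1.572, 0.0, -1.196]
force: [-0.0, -0.6, 0.5]
gripper_width: 0.442
```

```bash
python3 - <<'E'
from h import *
crop("side",190,120,140,120,5,"f.png");crop("top",190,130,120,110,5,"f2.png")
print(get_obs()["eef_pos"],get_obs()["tool_rot"])
E
```

```text
[0.62467186 0.0802758  0.16577431] [-1.57118114e+00  2.57631746e-05 -1.19567988e+00]
```

View pics/f.png

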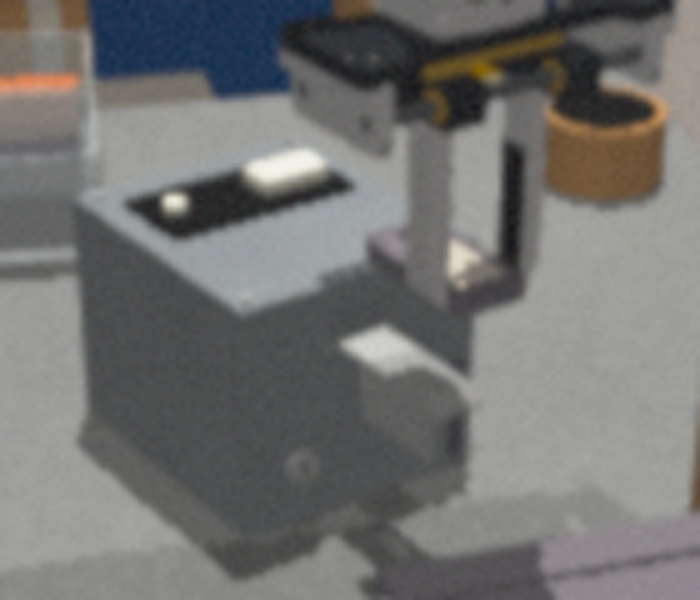

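View pics/f2.png

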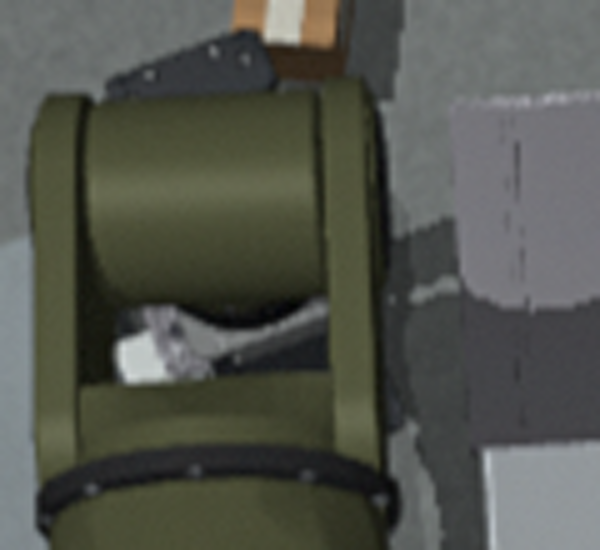

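```bash
python3 - <<'E'
from h import *
np.set_printoptions(precision=4,suppress=True)
crop("top",195,170,60,60,10,"g.png",cv2.imread("pics/top0.png"))
crop("side",230,165,70,60,9,"g2.png",cv2.imread("pics/side0.png"))
im=cv2.imread("pics/top0.png");g=cv2.cvtColor(im,6)
m=np.zeros_like(g);m[180:220,205:250]=(g[180:220,205:250]>150)*255
n,l,s,c=cv2.connectedComponentsWithStats(m);k=1+s[1:,4].argmax();print(s[k],c[k])
p=np.argwhere(l==k)[:,::-1]
W=np.array([pt("top",u,v,.1) for u,v in p])[:,:2]
rc=cv2.minAreaRect((W*1000).astype(np.float32));print(rc)
x=np.array([np.cos(1.949),np.sin(1.949)]);y=np.array([-x[1],x[0]]);C=np.array([.5589,.2445])
w,v=np.linalg.eigh(np.cov((W-W.mean(0)).T));print(W.mean(0),v[:,1],np.arctan2(v[1,1],v[0,1]),np.sqrt(12*w)); print((W.mean(0)-C)@x,(W.mean(0)-C)@y)
# box top corners by mask-fit
E
```

```text
[213 189  30  21 330] [227.5515 199.0394]
((605.520263671875, 133.85086059570312), (29.498125076293945, 72.33045196533203), 22.447559356689453)
[0.6053 0.1334] [-0.3889  0.9213] 1.970265419825847 [0.0291 0.0718]
-0.12034852259077519 -0.00208706268716646
```

View pics/g.png

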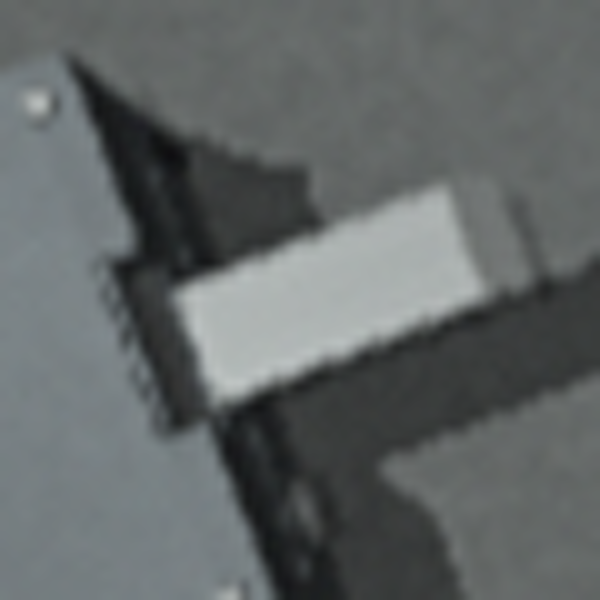

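View pics/g2.png

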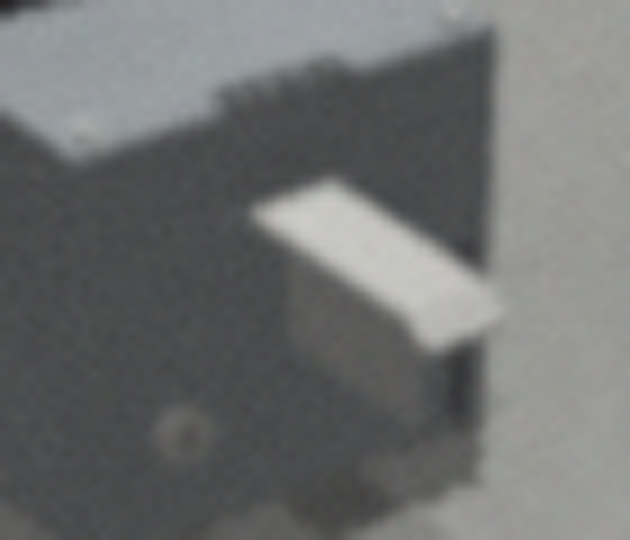

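```bash
python3 - <<'E'
from h import *
np.set_printoptions(precision=4,suppress=True)
def S(l,s,ox,oy,z,n): return np.array([pt(n,(u+.5)/s-.5+ox,(v+.5)/s-.5+oy,z) for u,v in l])
x=np.array([np.cos(1.955),np.sin(1.955)]);y=np.array([-x[1],x[0]]);C=np.array([.5589,.2445])
for nm,a in (("side",S([(250,212),(335,180),(470,275),(400,318)],9,230,165,.1,"side")),("top",S([(175,292),(212,408),(485,298),(447,187)],10,195,170,.1,"top")),
 ("topnotch",S([(108,258),(170,432)],10,195,170,.135,"top")),("sidenotch",S([(215,105),(345,65)],9,230,165,.135,"side"))):
    print(nm,a.mean(0),[((p[:2]-C)@x,(p[:2]-C)@y) for p in a])
E
```

```text
side [0.6036 0.1357 0.1   ] [(np.float64(-0.08303805872619266), np.float64(0.014291364425571544)), (np.float64(-0.08110003140041722), np.float64(-0.01756774923155767)), (np.float64(-0.14913721437834235), np.float64(-0.014977239965895046)), (np.float64(-0.15729382045703846), np.float64(0.01581566433118024))]
top [0.605  0.1335 0.1   ] [(np.float64(-0.0844231638977029), np.float64(-0.016282492077495582)), (np.float64(-0.0827108686280862), np.float64(0.014335562050537412)), (np.float64(-0.15621934094525178), np.float64(0.013592231513750603)), (np.float64(-0.1573893573379143), np.float64(-0.015968435074875588))]
topnotch [0.5894 0.1748 0.135 ] [(np.float64(-0.07654463373863249), np.float64(-0.02466091097819376)), (np.float64(-0.07556126381044735), np.float64(0.02039708672326711))]
sidenotch [0.5881 0.1718 0.135 ] [(np.float64(-0.07815802752783428), np.float64(0.022991691391858936)), (np.float64(-0.07850228737756636), np.float64(-0.02258911212533866))]
```

Emit:
drive_tool(targets="0 0 1.6 -0.009;0 20 0 0;0 20 0 0;0 14 0 0;0 5 0 0;0 0 0 0;0 0 0 0")

```text
time_s: 15.58
eef_pos: [0.6267, 0.0819, 0.1077]
tool_rot: [-1.57, -0.0, -1.184]
force: [0.6, 0.5, -0.2]
gripper_width: 0.443
```

```bash
python3 - <<'E'
from h import *
crop("side",220,140,90,80,8,"i.png");crop("top",190,170,80,70,8,"i2.png")
print(get_obs()["eef_pos"],get_obs()["tool_rot"])
E
```

```text
[0.62660795 0.08195418 0.10756083] [-1.56995260e+00 -3.15483276e-04 -1.18409571e+00]
```

View pics/i.png

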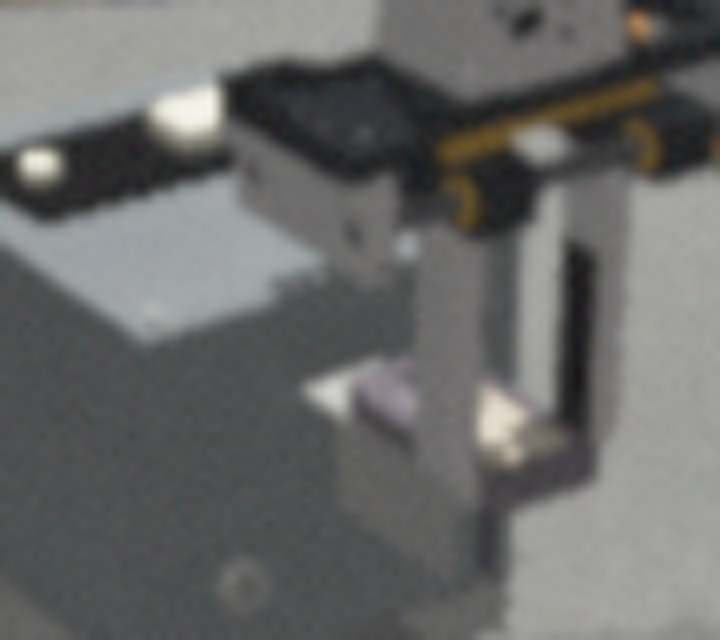

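View pics/i2.png

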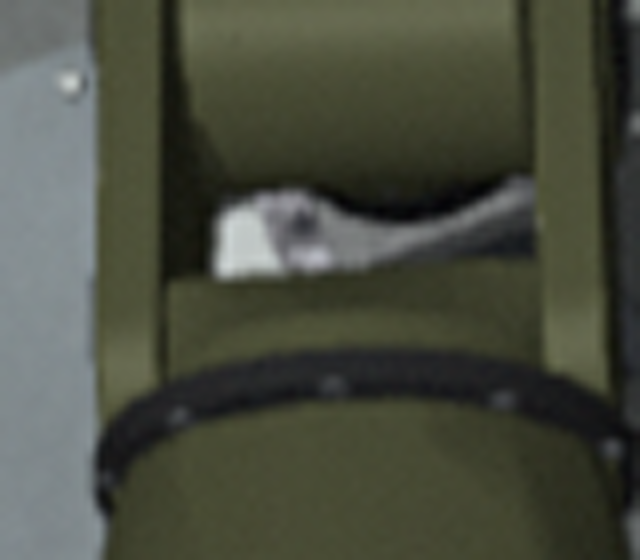

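```bash
python3 - <<'E'
from h import *
np.set_printoptions(precision=2,suppress=True)
o=get_obs();p=o["eef_pos"];yw=o["tool_rot"][2]
f=-np.array([np.cos(yw),np.sin(yw),0]);l=np.array([-f[1],f[0],0]) # forward (box x), left= box y
b=p+f*.0228; b[2]=p[2]-.002
up=np.array([0,0,1])
# hole pos in tag from top1: 
h=pt("top",(258.5)/4-.5+250,(372.5)/4-.5+140,.019); a=.311; d=h-[.496,-.0962,.019]
hx,hy=d[0]*np.cos(a)+d[1]*np.sin(a),-d[0]*np.sin(a)+d[1]*np.cos(a);print("hole in tag",hx*1e3,hy*1e3)
H=b+f*hx+l*hy+.01*up
print("top hole px",proj("top",H),"seen 227.3 197.1")
c=[b+f*s+l*t+up*z for s,t,z in [(.042,.021,0),(.042,-.021,.01),(.042,.021,.01),(-.042,.021,0),(-.042,-.021,0),(-.042,.021,.01)]]
print("side crop",(proj("side",c)-[220,140]+.5)*8); print("top crop",(proj("top",c)-[190,170]+.5)*8)
E
```

```text
hole in tag 30.040964404348404 -1.6553995636562397
top hole px [[227.5  197.26]] seen 227.3 197.1
side crop [[340.79 412.29]
 [446.5  349.2 ]
 [340.95 384.55]
 [503.36 521.53]
 [610.78 481.71]
 [504.35 492.81]]
top crop [[298.66 306.83]
 [245.45 178.32]
 [294.24 304.39]
 [550.13 207.7 ]
 [501.15  83.14]
 [548.04 204.34]]
```

```bash
python3 - <<'E'
from h import *
np.set_printoptions(precision=4,suppress=True)
yw=1.957;x=np.array([np.cos(yw),np.sin(yw)]);y=np.array([-x[1],x[0]])
p=get_obs()["eef_pos"][:2]
# tongue edges in the current & initial top images
im=cv2.imread("pics/top0.png");g=cv2.cvtColor(im,6)
m=np.zeros_like(g);m[180:220,205:250]=(g[180:220,205:250]>150)*255
n,l,s,c=cv2.connectedComponentsWithStats(m);k=1+s[1:,4].argmax()
q=np.argwhere(l==k)[:,::-1];W=np.array([pt("top",u,v,.1) for u,v in q])[:,:2]
print("tongue top, lateral rel tool mm",(W.mean(0)-p)@y*1e3, "fwd",(W.mean(0)-p)@x*1e3)
im=cv2.imread("pics/side0.png");g=cv2.cvtColor(im,6)
print(np.percentile(g[180:206,250:290],[50,90,98]))
m=np.zeros_like(g);m[175:206,245:295]=(g[175:206,245:295]>165)*255
n,l,s,c=cv2.connectedComponentsWithStats(m);k=1+s[1:,4].argmax();print(s[k])
q=np.argwhere(l==k)[:,::-1];W=np.array([pt("side",u,v,.1) for u,v in q])[:,:2]
print("tongue side, lateral rel tool mm",(W.mean(0)-p)@y*1e3,"fwd",(W.mean(0)-p)@x*1e3,cv2.minAreaRect((W*1e3).astype(np.float32)))
E
```

```text
tongue top, lateral rel tool mm 0.36990106962502284 fwd 55.71610943945531
[ 89. 190. 198.]
[260 186  26  17 183]
tongue side, lateral rel tool mm 1.3217545500404735 fwd 46.006802797878144 ((607.7476196289062, 125.13578796386719), (29.10941505432129, 88.6790771484375), 19.18475341796875)
```

Emit:
drive_tool(targets="0 4 -0.5 0;-10 0 0 0;-8 0 0 0;-5 0 0 0;-5 0 0 0;0 0 0 0;0 0 0 0")

```text
time_s: 16.55
eef_pos: [0.6154, 0.1076, 0.103]
tool_rot: [-1.571, -0.0, -1.184]
force: [0.6, 1.1, -0.4]
gripper_width: 0.445
```

```bash
python3 - <<'E'
from h import *
crop("side",220,140,90,80,8,"j.png")
o=get_obs();print(o["eef_pos"],o["tool_rot"],o["force"])
E
```

```text
[0.61541431 0.1075396  0.10295379] [-1.57076566e+00 -2.32271721e-05 -1.18428590e+00] [ 0.16113952 -0.58075413 -0.23475546]
```

View pics/j.png

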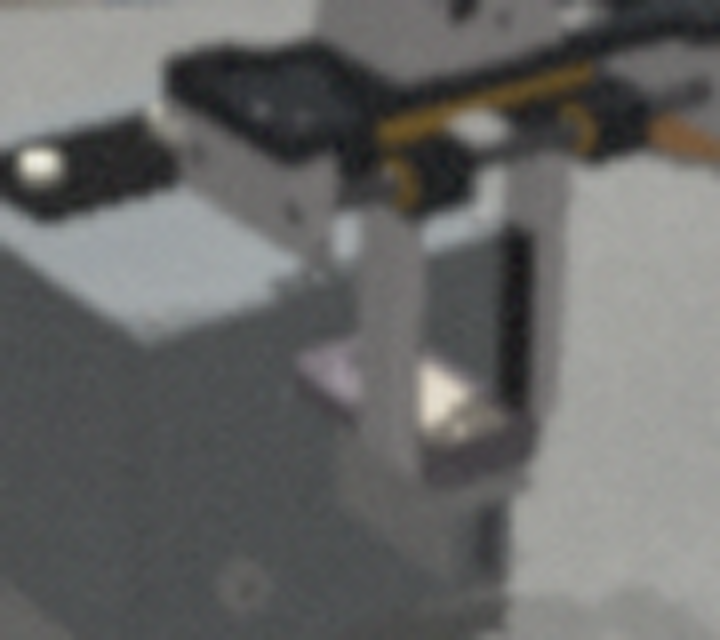

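Emit:
drive_tool(targets="-4 0 0 0;-4 0 0 0;-4 0 0 0;-4 0 0 0;0 0 0 0")

```text
time_s: 17.23
eef_pos: [0.6092, 0.1228, 0.103]
tool_rot: [-1.571, 0.0, -1.184]
force: [0.4, -0.7, -0.7]
gripper_width: 0.438
```

Emit:
drive_tool(targets="-4 0 0 0;-4 0 0 0;-4 0 0 0;-4 0 0 0;-4 0 0 0;-4 0 0 0;0 0 0 0")

```text
time_s: 18.1
eef_pos: [0.6002, 0.145, 0.103]
tool_rot: [-1.571, -0.0, -1.184]
force: [-0.4, -0.1, -0.5]
gripper_width: 0.438
```

```bash
python3 - <<'E'
from h import *
crop("side",220,140,90,80,8,"k.png")
o=get_obs();print(o["eef_pos"],o["tool_rot"],o["force"])
E
```

```text
[0.60023051 0.14482298 0.10294902] [-1.57082511e+00 -2.00255197e-05 -1.18394177e+00] [-0.01761322  0.0511911  -0.76703663]
```

View pics/k.png

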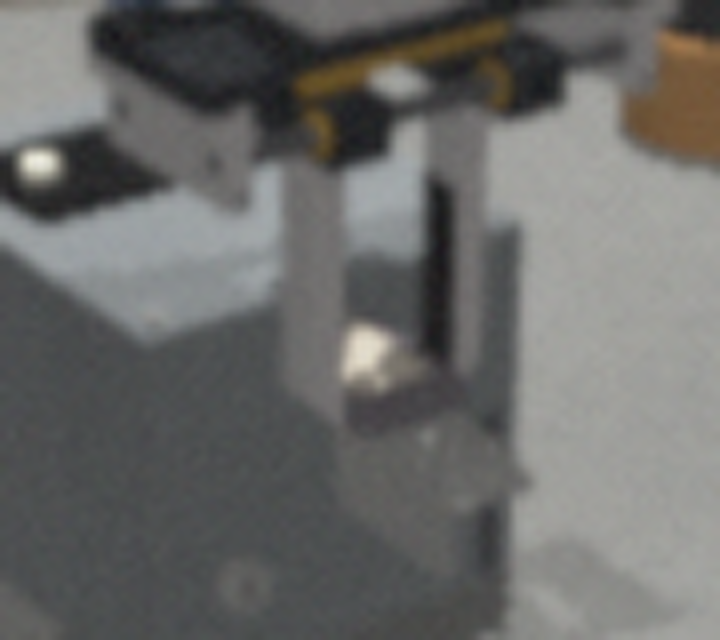

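Emit:
drive_tool(targets="-3 0 0 0;-3 0 0 0;-3 0 0 0;0 0 0 0")

```text
time_s: 18.65
eef_pos: [0.5968, 0.1533, 0.103]
tool_rot: [-1.571, 0.0, -1.184]
force: [0.5, 0.4, -0.9]
gripper_width: 0.441
```

Emit:
drive_tool(targets="0 0 0 0;0 0 0 0;0 0 0 0;0 0 0 0;0 0 0 0", hand=0.25)

```text
time_s: 19.27
eef_pos: [0.5969, 0.1531, 0.1029]
tool_rot: [-1.571, 0.0, -1.184]
force: [-0.2, -0.8, -0.1]
gripper_width: 0.626
```

```bash
python3 - <<'E'
from h import *
crop("side",220,140,90,80,8,"l.png")
o=get_obs();print(o["eef_pos"],o["tool_rot"],o["force"])
E
```

```text
[0.5968549  0.1530561  0.10293413] [-1.57082336e+00  4.40407836e-06 -1.18411248e+00] [ 0.06816113  0.99421905 -0.96011854]
```

View pics/l.png

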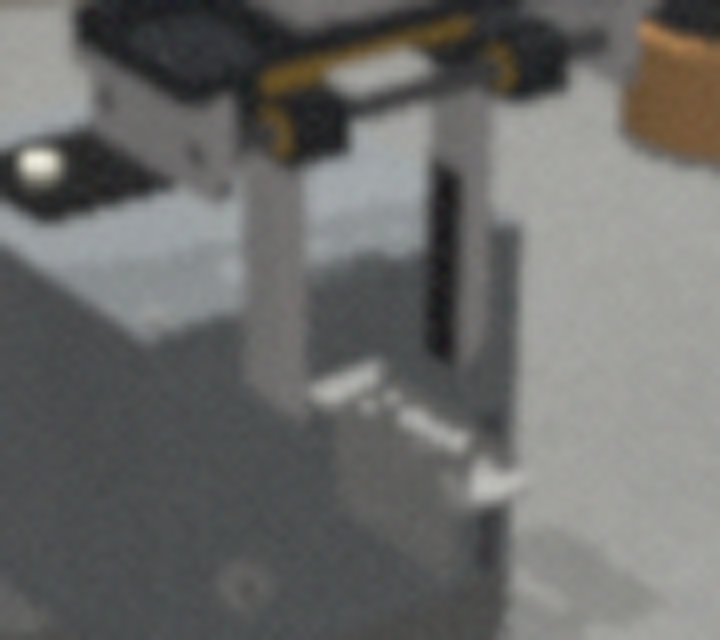

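Emit:
drive_tool(targets="20 0 0 0;0 -30 0 0;0 -50 0 0;0 -10 0 0;0 0 0 0")

```text
time_s: 19.95
eef_pos: [0.6047, 0.1338, 0.193]
tool_rot: [-1.57, -0.0, -1.185]
force: [-0.5, -0.6, -0.8]
gripper_width: 0.628
```

Emit:
drive_tool(targets="-37 0 0 0;-37 0 10 0;-37 0 10 0;-38 0 10 0;0 0 0 0;0 0 0 0;0 0 0 0", hand=-1)

```text
time_s: 20.82
eef_pos: [0.5763, 0.2827, 0.1924]
tool_rot: [-1.572, -0.0, -1.185]
force: [-0.5, 0.4, 0.1]
gripper_width: 0.005
```

```bash
python3 - <<'E'
from h import *
crop("side",190,120,110,100,7,"n.png")
o=get_obs();print(o["eef_pos"],o["tool_rot"],o["force"],o["gripper_width"])
print((proj("side",o["eef_pos"])-[190,120]+.5)*7,(proj("side",[[.5757,.2837,.148]])-[190,120]+.5)*7)
E
```

```text
[0.5762422  0.28284595 0.19266446] [-1.57124638e+00 -7.01418204e-05 -1.18526338e+00] [ 0.37274796  0.35808015 -0.03154737] 0.005883492292475761
[[403.24462935 126.58073787]] [[402.92931387 232.17778183]]
```

View pics/n.png

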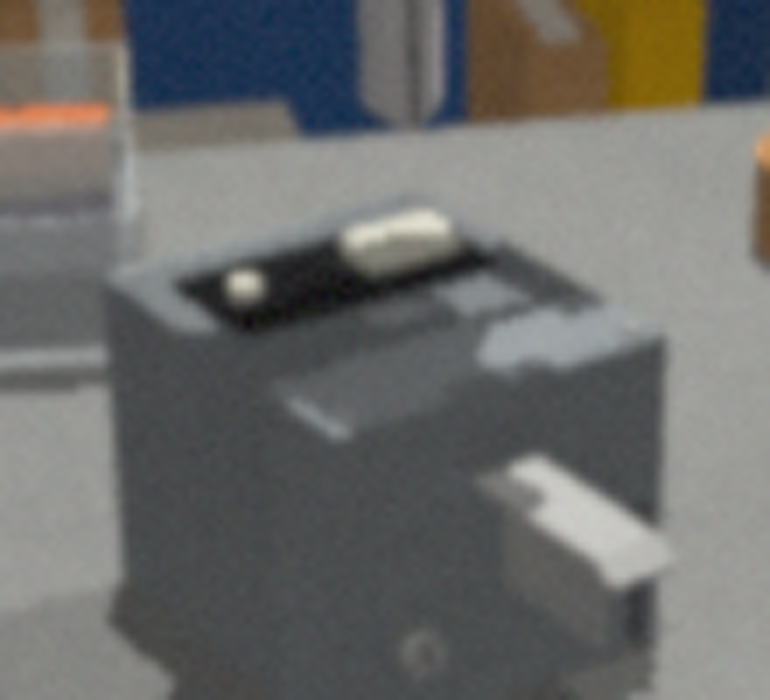

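Emit:
drive_tool(targets="0 20 0 0;0 15 0 0;0 8 0 0;0 0 0 0;0 0 0 0")

```text
time_s: 21.5
eef_pos: [0.5762, 0.284, 0.1506]
tool_rot: [-1.57, 0.0, -1.184]
force: [0.4, 0.2, -0.0]
gripper_width: 0.008
```

Emit:
drive_tool(targets="0 1.5 0 0;0 1.5 0 0;0 1.5 0 0;0 1.5 0 0;0 0.5 0 0;0 0 0 0;0 0 0 0")

```text
time_s: 22.38
eef_pos: [0.5761, 0.284, 0.1437]
tool_rot: [-1.57, 0.0, -1.184]
force: [0.4, 0.7, 5.1]
gripper_width: 0.007
```

Emit:
drive_tool(targets="0 0.8 0 0;0 0.4 0 0;0 0 0 0;0 0 0 0")

```text
time_s: 22.88
eef_pos: [0.5762, 0.2839, 0.1432]
tool_rot: [-1.57, 0.0, -1.184]
force: [-0.7, 0.5, 11.0]
gripper_width: 0.003
```

Emit:
drive_tool(targets="0 -10 0 0;0 -25 0 0;0 -25 0 0;0 0 0 0.1575;0 0 0 0.1575;0 0 0 0")

```text
time_s: 23.62
eef_pos: [0.5758, 0.2837, 0.2019]
tool_rot: [-1.572, -0.0, -1.498]
force: [-1.1, -0.4, 0.9]
gripper_width: 0.003
```

Emit:
drive_tool(targets="46 0 -31.4 0;46 0 -31.4 0;46 0 -31.4 0;46 0 -31.4 0;46 0 -31.4 0;46 0 -31.4 0;46 0 -31.4 0;46 0 -31.4 0;0 0 0 0;0 0 0 0")

```text
time_s: 24.88
eef_pos: [0.352, -0.1009, 0.2023]
tool_rot: [-1.571, 0.0, -1.497]
force: [0.4, -0.0, 0.1]
gripper_width: 0.002
```

```bash
python3 - <<'E'
from h import *
im=capture("side");crop("side",180,110,180,150,4,"o.png",im)
o=get_obs();print(o["eef_pos"],o["tool_rot"],o["force"],o["gripper_width"])
E
```

```text
[ 0.35216626 -0.10053657  0.20223253] [-1.57089295e+00  2.17438210e-04 -1.49659685e+00] [-0.51920237 -0.0604988   0.47086111] 0.0010130810841710598
```

View pics/o.png

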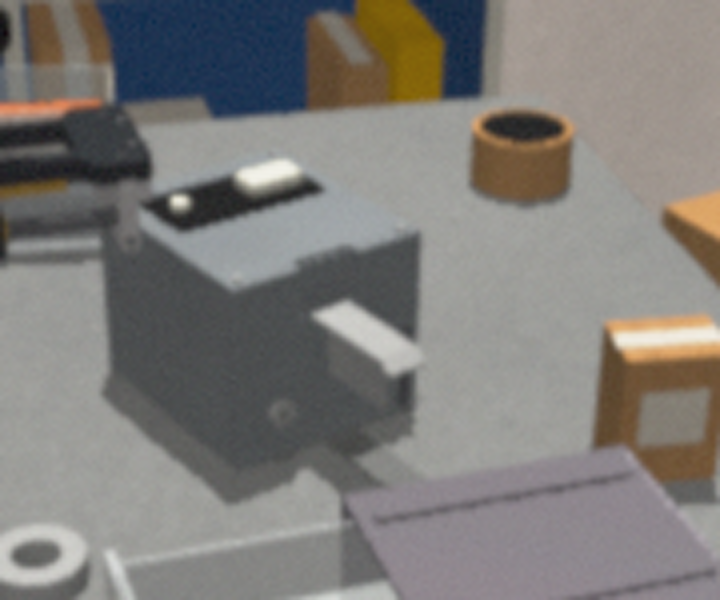

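Emit:
drive_tool(targets="0 50 0 0;0 50 0 0;0 40 0 0;0 18 0 0;0 0 0 0;0 0 10 0;0 0 10 0;0 0 15 0;0 0 20 0;0 0 20 0;0 0 20 0;0 0 20 0")

```text
time_s: 26.42
eef_pos: [0.4679, -0.0926, 0.0444]
tool_rot: [-1.571, 0.0, -1.499]
force: [-1.3, -0.4, 2.0]
gripper_width: 0.006
```

Emit:
drive_tool(targets="0 0 15 0;0 0 10 0;0 0 5 0;0 0 3 0;0 0 0 0;0 0 0 0")

```text
time_s: 27.18
eef_pos: [0.4993, -0.0907, 0.0443]
tool_rot: [-1.571, -0.0, -1.499]
force: [0.2, -0.2, -0.0]
gripper_width: 0.006
```

Emit:
drive_tool(targets="0 0 2 0;0 0 2 0;0 0 1 0;0 0 0 0")

```text
time_s: 27.68
eef_pos: [0.5044, -0.0902, 0.0442]
tool_rot: [-1.571, 0.0, -1.499]
force: [-1.7, -0.9, 1.3]
gripper_width: 0.006
```

Emit:
drive_tool(targets="0 0 2 0;0 0 1.5 0;0 0 0 0")

```text
time_s: 28.05
eef_pos: [0.5045, -0.0902, 0.0441]
tool_rot: [-1.579, 0.001, -1.499]
force: [-29.5, -3.1, 22.4]
gripper_width: 0.003
```

Emit:
drive_tool(targets="0 0 -5 0;0 0 -15 0;0 0 -30 0;0 -40 0 0;0 -50 0 0;0 -50 0 0;0 0 -40 0;-60 0 0 0;-60 0 0 0;-60 0 0 0;-60 0 0 0;0 0 0 0")

```text
time_s: 29.55
eef_pos: [0.4004, 0.1462, 0.1843]
tool_rot: [-1.57, 0.001, -1.494]
force: [-0.0, -0.1, 0.3]
gripper_width: 0.002
```

```bash
python3 - <<'E'
from h import *
im=capture("top");cv2.imwrite("pics/top9.png",im);crop("top",240,130,200,130,4,"p.png",im)
im=capture("side");cv2.imwrite("pics/side9.png",im)
o=get_obs();print(o["eef_pos"],o["force"],o["time_s"])
E
```

```text
[0.40091448 0.14318788 0.18420288] [ 0.17363996 -0.62111842 -0.50145194] 29.65
```

View pics/p.png

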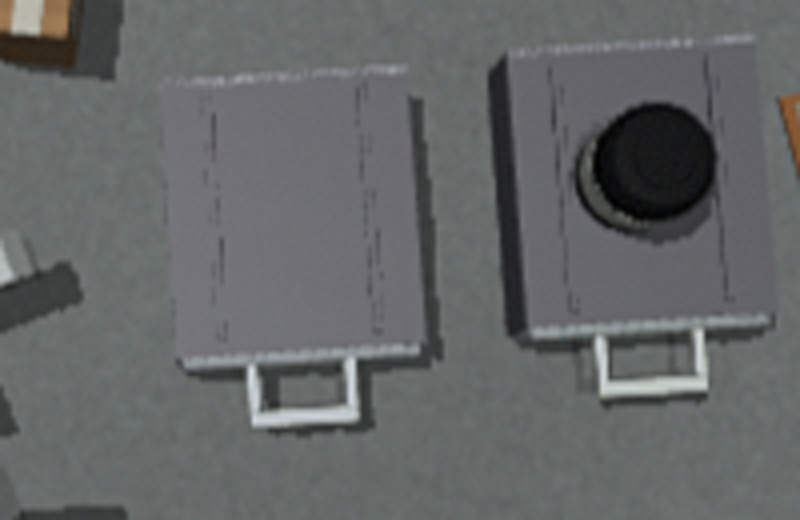

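View pics/side9.png

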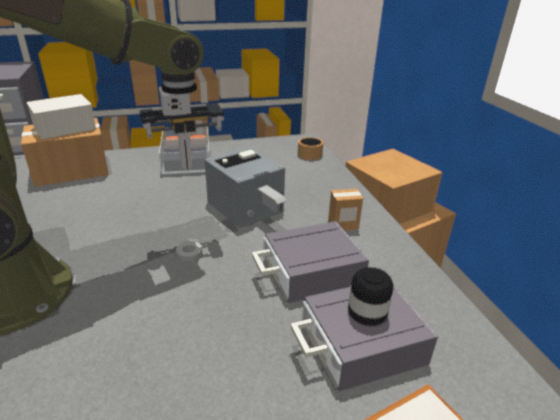

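Emit:
drive_tool(targets="0 0 0 0;0 0 0 0;0 0 0 0;0 0 0 0")

```text
time_s: 30.15
eef_pos: [0.401, 0.1427, 0.1843]
tool_rot: [-1.571, 0.0, -1.5]
force: [-0.2, 0.1, -0.5]
gripper_width: 0.005
```

```bash
python3 -c "
from bench import *
print(hand_in())"
```

```text
the job is handed in; nothing more can be done
None
```

The job is done and handed in at about 30 s of the 64 s; the hand-in reports no verdict.

- **Drawer:** I gripped the pull, opened the drawer about 130 mm, and later pushed it shut against its stop (about 30 N on the fingers). In the last top picture its front plate stands against the shell, just like the other drawer's.
- **Tag:** I lifted the tag out by its near end and fed it through the slot with almost no force. On release it tipped in, and the pictures afterwards show the tongue and slot empty. No camera sees inside the box, so I could not check that it lies at rest at the bottom.
- **Order key:** It bottomed out at about 11 N, with the fingertips about 4.8 mm below its listed "up" height, and I then let go. In the side picture it looks up again, though that picture can't resolve 1 mm.
- **Everything else:** I never went near the reset key. The oil filter, carton, bearing and other drawer look unmoved in the last pictures. The arm stands clear with the force reading near zero.

The only disagreement was the tongue's sideways position: the estimates differed by about 2 mm, so I steered between them and the tag went in cleanly.

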